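# Find which way the jar's cap turns and hold the cap over the bowl

## Robot

A 6-joint arm with a two-finger parallel gripper is mounted at the origin on the work surface. World frame = base frame: x ahead of the robot, y to its left, z up, the work surface at z = 0. Lengths are in m, angles in rad, forces in N, time in s.
With the tool pointing down it reaches from about 0.35 to 0.775 m from the base axis. Payload 7.3 kg.
Tool frame: the origin (TCP) lies at the very end of the fingers, on their centre line; the grasp point (between the pads) lies 19 mm behind it (robot.pinch_z is the distance from the TCP to the grasp point, in m); z points along the fingers, y is the line along which they close (so a half turn about z gives the same grasp; the last joint's range is limited). The gripper opens to 92 mm and grips with 3 to 60 N. Pads are 19 mm wide; open, the fingers measure 130 mm over their backs; the gripper's body (75 mm by 190 mm) begins 47 mm behind the grasp point.
Start: joints at [-1.413, 0.342, 1.524, -0, 1.275, -0.146], TCP at [0.157, -0.501, 0.227] pointing down, gripper open.
Joint ranges: [-2.53, 2.53], [-0.77, 2.02], [0.04, 2.7], [-1, 4.14], [0.28, 2.66], [-3.11, 3.11]. Speed limits (rad/s): [2.57, 2.57, 3.14, 3.14, 3.14, 3.14].

## Interface

Orientations are given as [roll, pitch, yaw] about the fixed x, y, z axes, in that order (R = Rz(yaw) Ry(pitch) Rx(roll)).
In Python, from cell import robot gives the robot as it stands.
- The arm moves only by the tool move_arm, never from a script. Its argument "motion" is a list of rows, each a list of 6 numbers: the shift along the tool's x, y, z in units of 0.1 m (1.0 is 0.1 m), then the turn, a rotation vector about the tool's x, y, z in units of pi rad (1.0 is pi rad). In form: [[dx, dy, dz, rx, ry, rz], ...]. A call has 1 to 12 rows; each row is the pose to reach, as a shift and turn from the pose commanded when the call began, along the tool's axes at that moment, turning the shorter way round; what a row does not reach only later rows make up. A row lasts 1/8 s, in which the tool goes at most 62.5 mm and 10.7 degrees, less where a joint would pass 70% of its speed; a pose out of reach is approached as far as the arm can. A call with a number of a shift or a turn outside -1 to 1 is refused whole. A call with a gripper value outside its range is refused whole. "fingers" is the opening, from -1 (shut) to 1 (fully open), set as the call begins (left out, the last holds). The fingers move at their own pace and stop on an object; "newtons" is the grip in N (left out, the last holds). Time passes only in rows, so rows that repeat a pose let the fingers close. It gives the time, the measured TCP pose, the force, the opening and the grip force at its end, in the units of the state.
- robot.observe(): the state, without advancing time (a new reading comes with each control period).
- robot.read_camera(name): name is "scene" or "top"; returns a dict with "image" (480x640x3 uint8, red, green, blue), "range_z" (480x640 float32, m along the optical axis (not along the pixel's ray), 0 where there is no reading), "vfov" (degrees; the focal length in pixels is half the picture's height over the tangent of half this angle, whatever the lens; pixels are square), "cx", "cy" (the principal point, pixels), "extrinsics" (4x4, takes a point from camera to world coordinates). Camera axes: x right, y up, looking along -z (the intrinsics and any distortion apply to the point x, -y, -z); pixel columns grow to the right and rows downward; lengths in m; the calibration is good to about 2 mm. A picture is of the moment at which its call begins.
- robot.hand_in(): hands the job in; it is judged then, once.
The state is a dict: "time": time; "qpos": joint angles; "qvel": joint speeds; "joint_efforts": joint torques, N m; "tool_pos": TCP position; "tool_rot": TCP orientation; "contact_force": force on the tool from outside, world axes, zero at the start; "torque": the same for the moment, N m; "opening": finger opening in m; "grip_force": force on a finger pad.
Only numpy, scipy, OpenCV 4.12 (cv2) and the standard library are available. Lean on these libraries where they do the work, as an engineer would, in place of code of your own. Each camera call takes 0.05 s, during which the arm holds its last target. There are 200 camera calls.

## Task

Open the jar of hazelnuts: its twist cap may be made for either thread hand, so try it both ways until it comes loose, then lift the cap off. Carry it, level and inner side down, over the ceramic bowl so that crumbs fall in there, and finish while still holding it there in the gripper, a few centimetres or more clear above the bowl's rim. Do not drop the cap, and leave the bowl, the soap dispenser, the scraper and the brush where they are.

Things in the scene. Friction and masses are not known exactly. Their poses are not given: they have to be found in the camera images.
- cap_center (a point): centre (half-way up) of the round bare-metal twist cap on the jar: 62 mm across, 26 mm high, about 45 g, z up through its flat top. On the closed jar this point is 124 mm above the counter. Grasp it across its side from above. Below its lower edge the bare neck (40 mm across) is free for 13 mm, then the shoulder widens to the jar's body. How it turns: see jar_rim
- jar_rim (a point): centre of the neck rim under the cap, 133 mm up, on the turning axis. Lug cap, turns easily. One way (either hand, drawn anew each time) it meets a hard stop after about 10 degrees; forcing it only slips the fingers round it. The other way it is free up to a far stop at about 120 degrees and, from 50 degrees on, lifts straight off. Until then it lifts only 1 mm
- jar: glass jar, 66 mm across, neck rim 133 mm above the counter, locked in a low round grey plastic base 104 mm across and 18 mm high that is fixed to the counter; it does not move or turn. Origin: on its axis, at counter height; z up
- bowl_rim (a point): centre of the mouth of the white ceramic bowl (loose, 140 mm across the rim, 55 mm high), at rim height, z up
- dispenser: brushed aluminium soap dispenser with a press button and short spout, 68 mm across, 148 mm high; bystander. Origin: centre of its underside
- scraper: teal silicone scraper lying flat, about 200 mm long, blade 55 mm wide, 10 mm high, x along its length towards the blade; bystander. Origin: near its middle, on the underside
- brush: slim brush lying flat, about 175 mm long, 20 mm wide, 18 mm high, x along its length towards the bristle head; bystander. Origin: near its middle, on the underside

How it is judged:
By the outcome, as a careful person would: the job done as asked, in the order asked, and still so for the second after the job is handed in, while the arm keeps its last pose, push and grip.
It also fails if it takes over 64 s, if anything falls off the work surface, if the arm or the gripper's body presses on something with over 40 N, if the wrist force passes 120 N, or if a joint passes its speed limit or range.

## Working session

There is one attempt and no reset: what is moved stays moved. The work goes in short steps, Python scripts to look and compute and a tool call to move; the robot and the scene stay as the last step left them, time stands still between calls to the robot, and variables do not carry over. Pictures are saved under pics/ and viewed, at most 10 in all, crops included, and the job is handed in when it is done.

Besides the shell and the picture viewer there is one more tool, called after ">>>" by a JSON object that holds its "method" and its "body", one argument or row to a line. move_arm: Moves the arm, as the interface text tells. Shifts and turns lie within -1 to 1; 1 stands for 0.1 m of shift or pi rad of turn. Its arguments: {"type":"object","properties":{"motion":{"type":"array"},"fingers":{"type":"number"},"newtons":{"type":"number"}},"required":["motion"]}

```bash
ls; mkdir -p pics; python3 - <<'E'
from cell import robot
import cv2,numpy as np
for n in("scene","top"):
    c=robot.read_camera(n);cv2.imwrite(f"pics/{n}0.png",c["image"][:,:,::-1]);np.savez(f"{n}0.npz",**c)
    print(n,c["vfov"],c["cx"],c["cy"],c["extrinsics"].round(3).tolist(),[k for k in c], (c["range_z"]>0).mean())
s=robot.observe();print(s)
E
```

```text
pics
scene 48.4350990528008 319.7320222556516 238.22824742186305 [[0.783, -0.466, 0.412, 0.963], [0.622, 0.589, -0.516, -0.423], [-0.002, 0.66, 0.751, 0.72], [0.0, 0.0, 0.0, 1.0]] ['image', 'range_z', 'vfov', 'cx', 'cy', 'extrinsics'] 0.9959700520833333
top 46.831461430813285 318.38343761401995 241.52793998998618 [[-0.105, 0.97, -0.219, 0.441], [-0.994, -0.102, 0.024, 0.034], [0.001, 0.221, 0.975, 1.001], [0.0, 0.0, 0.0, 1.0]] ['image', 'range_z', 'vfov', 'cx', 'cy', 'extrinsics'] 0.9960546875
{'time': 0.1, 'qpos': array([-1.41303897e+00,  3.42673490e-01,  1.52490347e+00,  8.71779543e-07,
        1.27538014e+00, -1.45997065e-01]), 'qvel': array([-0.0001572 , -0.00176465, -0.00210156, -0.00119287, -0.00205907,
       -0.00050669]), 'joint_efforts': array([ 1.99156682e-03, -4.32004595e+01, -2.44694388e+01,  7.19929347e-02,
        5.25773491e-02, -3.77296146e-05]), 'tool_pos': array([ 0.15699765, -0.5006104 ,  0.22611013]), 'tool_rot': array([-3.14024284e+00, -1.99323066e-04,  3.03754032e-01]), 'contact_force': array([-0.12759598, -0.19196906, -0.47513349]), 'torque': array([-0.01416588, -0.01007044, -0.01368319]), 'grip_force': 0.0, 'opening': 0.0919907088398959}
```

View pics/top0.png

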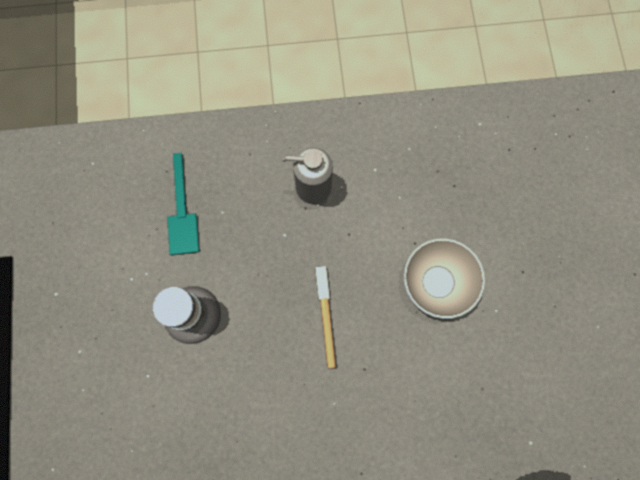

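View pics/scene0.png

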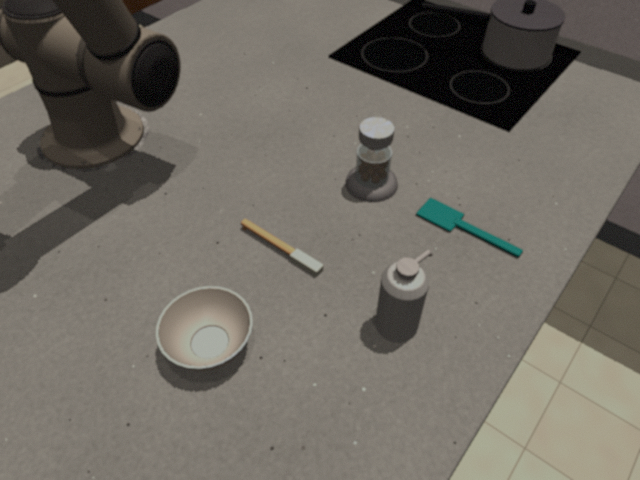

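The top view shows the cap at about (174,307), the bowl at (444,279), the dispenser at (313,165), the brush at about (326,317) and the scraper at (182,205). In the scene view the cap is at (376,130) and the bowl at (205,330).

```bash
cat > h.py <<'E'
import numpy as np,cv2
def cloud(c):
    H,W=c["range_z"].shape; f=H/2/np.tan(np.radians(float(c["vfov"]))/2)
    v,u=np.mgrid[:H,:W]; z=c["range_z"]
    P=np.stack([(u-c["cx"])/f*z,-(v-c["cy"])/f*z,-z],-1)
    E=c["extrinsics"]; return P@E[:3,:3].T+E[:3,3]
def circ(xy):
    (c,r)=cv2.minEnclosingCircle(xy.astype(np.float32)); return np.round(c,4),round(r,4)
E
python3 - <<'E'
import numpy as np
from h import *
box={"top":{"cap":(145,205,280,332),"bowl":(395,495,230,330),"disp":(280,340,145,205)},"scene":{"cap":(350,405,110,160),"bowl":(150,260,280,375),"disp":(370,440,245,345)}}
zr={"cap":(.126,.145),"bowl":(.045,.065),"disp":(.1,.16)}
for n in box:
    P=cloud(np.load(n+"0.npz"))
    print(n,"counter z",np.median(P[380:420,380:480,2]) )
    for k,(a,b,c,d) in box[n].items():
        Q=P[c:d,a:b].reshape(-1,3); m=(Q[:,2]>zr[k][0])&(Q[:,2]<zr[k][1]); q=Q[m]
        print(n,k,m.sum(),circ(q[:,:2]),q.mean(0).round(4),(q.min(0)+q.max(0))/2,"zmax",np.percentile(q[:,2],[50,99]))
E
```

```text
top counter z 0.00043262709609726
top cap 1296 (array([0.5564, 0.2493]), 0.0317) [0.5557 0.248  0.1374] [0.55604815 0.24887432 0.13412935] zmax [0.13763819 0.14116302]
top bowl 1057 (array([ 0.5678, -0.1991]), 0.07) [ 0.5715 -0.2073  0.0524] [ 0.56789908 -0.19867297  0.0527164 ] zmax [0.0532142  0.05816087]
top disp 1342 (array([0.7731, 0.0164]), 0.0422) [0.7646 0.01   0.13  ] [0.77110108 0.01600381 0.12654105] zmax [0.12824176 0.15052175]
scene counter z -0.0007928233843921273
scene cap 730 (array([0.5581, 0.2462]), 0.033) [0.5605 0.2416 0.135 ] [0.55808011 0.2456847  0.13350773] zmax [0.1357285  0.13834646]
scene bowl 1377 (array([ 0.5686, -0.2016]), 0.0708) [ 0.5578 -0.1974  0.0519] [ 0.56869775 -0.2018533   0.0522636 ] zmax [0.05277247 0.05669303]
scene disp 1905 (array([0.7751, 0.0124]), 0.0427) [ 0.7792 -0.0049  0.1274] [0.77445804 0.01187947 0.1254132 ] zmax [0.1268573  0.14865005]
```

>>> {"method": "move_arm", "body": {
  "motion": [
    [0.4,-0.39,0,0,0,0],
    [0.8,-0.78,0,0,0,0],
    [1,-0.98,0,0,0,0]
  ],
  "fingers": 1,
  "newtons": 25
}}

```text
time: 0.48
tool_pos: [0.2239, -0.3751, 0.2264]
tool_rot: [-3.14, -0.0, 0.305]
contact_force: [-0.1, -0.7, -0.5]
opening: 0.0913
grip_force: 0.0
```

>>> {"method": "move_arm", "body": {
  "motion": [
    [0.4,-0.39,0,0,0,0],
    [0.8,-0.78,0,0,0,0],
    [1,-0.98,0,0,0,0]
  ]
}}

```text
time: 0.85
tool_pos: [0.2898, -0.2517, 0.2266]
tool_rot: [-3.141, -0.0, 0.305]
contact_force: [0.3, -0.5, 0.0]
opening: 0.0919
grip_force: 0.0
```

>>> {"method": "move_arm", "body": {
  "motion": [
    [0.4,-0.39,0,0,0,0],
    [0.8,-0.78,0,0,0,0],
    [1,-0.98,0,0,0,0]
  ]
}}

```text
time: 1.23
tool_pos: [0.3558, -0.1284, 0.2266]
tool_rot: [-3.141, 0.0, 0.306]
contact_force: [-0.6, -0.3, -0.1]
opening: 0.092
grip_force: 0.0
```

>>> {"method": "move_arm", "body": {
  "motion": [
    [0.4,-0.39,0,0,0,0],
    [0.8,-0.78,0,0,0,0],
    [1,-0.98,0,0,0,0]
  ]
}}

```text
time: 1.6
tool_pos: [0.422, -0.005, 0.2265]
tool_rot: [-3.141, 0.0, 0.306]
contact_force: [0.1, -0.5, 0.8]
opening: 0.0919
grip_force: 0.0
```

>>> {"method": "move_arm", "body": {
  "motion": [
    [0.4,-0.39,0,0,0,0],
    [0.8,-0.78,0,0,0,0],
    [1,-0.98,0,0,0,0]
  ]
}}

```text
time: 1.98
tool_pos: [0.4881, 0.1186, 0.2262]
tool_rot: [-3.141, 0.001, 0.306]
contact_force: [-0.3, -0.4, 1.3]
opening: 0.092
grip_force: 0.0
```

>>> {"method": "move_arm", "body": {
  "motion": [
    [0.4,-0.39,0,0,0,-0.05],
    [0.8,-0.78,0,0,0,-0.1],
    [1,-0.98,0,0,0,-0.15],
    [1,-0.98,0,0,0,-0.2],
    [1,-0.98,0,0,0,-0.25],
    [1,-0.98,0,0,0,-0.3],
    [1,-0.98,0,0,0,-0.35],
    [1,-0.98,0,0,0,-0.4],
    [1,-0.98,0,0,0,-0.45],
    [1,-0.98,0,0,0,-0.5],
    [1,-0.98,0,0,0,-0.5]
  ]
}}

```text
time: 3.35
tool_pos: [0.5535, 0.2395, 0.2262]
tool_rot: [-3.141, 0.0, 1.873]
contact_force: [0.3, -0.1, 0.5]
opening: 0.0921
grip_force: 0.0
```

>>> {"method": "move_arm", "body": {
  "motion": [
    [0.07,0.06,0.2,0,0,0],
    [0.07,0.06,0.5,0,0,0],
    [0.07,0.06,0.75,0,0,0],
    [0.07,0.06,0.75,0,0,0]
  ]
}}

```text
time: 3.85
tool_pos: [0.556, 0.2476, 0.1496]
tool_rot: [-3.137, 0.0, 1.872]
contact_force: [-0.1, -0.4, 1.1]
opening: 0.092
grip_force: 0.0
```

```bash
python3 - <<'E'
from cell import robot
import cv2,numpy as np
from h import *
a=robot.read_camera("scene");b=robot.read_camera("top")
cv2.imwrite("pics/c1.png",np.hstack([cv2.resize(a["image"][40:200,290:450],(400,400)),cv2.resize(b["image"][220:380,100:260],(400,400))])[:,:,::-1])
s=robot.observe();print(s["tool_pos"],s["tool_rot"],s["qpos"],s["contact_force"])
E
```

```text
[0.55769554 0.24815213 0.15234453] [3.14096771e+00 9.16146816e-05 1.87289951e+00] [ 2.93209539e-01  5.59700189e-01  1.38351013e+00 -9.24086325e-05
  1.19775660e+00 -8.86002691e-03] [-0.51300906  0.10819413  1.29383795]
```

View pics/c1.png

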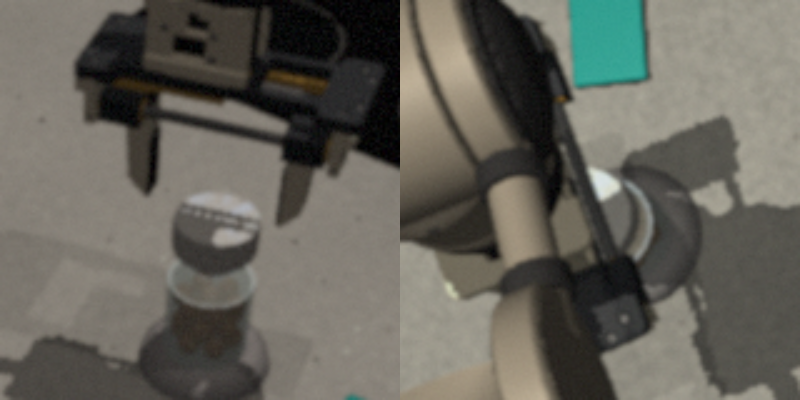

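The left panel shows the open fingers either side of the cap (tips at about (145,190) and (290,220), cap at (215,232)), so I'm going down to grasp.

>>> {"method": "move_arm", "body": {
  "motion": [
    [0,0,0.2,0,0,0],
    [0,0,0.4,0,0,0],
    [0,0,0.44,0,0,0],
    [0,0,0.44,0,0,0]
  ]
}}

```text
time: 4.45
tool_pos: [0.558, 0.2482, 0.1088]
tool_rot: [3.14, 0.0, 1.874]
contact_force: [-0.8, 0.8, 0.1]
opening: 0.0918
grip_force: 0.0
```

>>> {"method": "move_arm", "body": {
  "motion": [
    [0,0,0,0,0,0],
    [0,0,0,0,0,0],
    [0,0,0,0,0,0],
    [0,0,0,0,0,0],
    [0,0,0,0,0,0],
    [0,0,0,0,0,0]
  ],
  "fingers": -1,
  "newtons": 15
}}

```text
time: 5.2
tool_pos: [0.5575, 0.2481, 0.108]
tool_rot: [3.141, 0.0, 1.875]
contact_force: [-0.0, -0.2, 2.7]
opening: 0.0622
grip_force: 15.0
```

>>> {"method": "move_arm", "body": {
  "motion": [
    [0,0,0,0,0,-0.03],
    [0,0,0,0,0,-0.06],
    [0,0,0,0,0,-0.09],
    [0,0,0,0,0,-0.11],
    [0,0,0,0,0,-0.11],
    [0,0,0,0,0,-0.11]
  ]
}}

```text
time: 5.95
tool_pos: [0.5562, 0.2477, 0.1078]
tool_rot: [-3.139, -0.001, 2.219]
contact_force: [-4.2, -0.6, 4.5]
opening: 0.0623
grip_force: 15.0
```

```bash
python3 - <<'E'
from cell import robot
s=robot.observe();print({k:s[k] for k in("tool_pos","tool_rot","qpos","contact_force","torque","opening")})
E
```

```text
{'tool_pos': array([0.55619019, 0.24773039, 0.10778436]), 'tool_rot': array([-3.13911995e+00, -1.11314159e-03,  2.21913142e+00]), 'qpos': array([ 2.93119408e-01,  6.04390276e-01,  1.43699938e+00,  2.05775616e-04,
        1.10290848e+00, -3.55310111e-01]), 'contact_force': array([-4.2001817 , -0.56041141,  4.47626641]), 'torque': array([-0.29257702,  0.61572895, -0.48482879]), 'opening': 0.06225777267720019}
```

The −0.48 N m moment suggests a hard stop this way, so I'll try the other hand and compare.

>>> {"method": "move_arm", "body": {
  "motion": [
    [0,0,0,0,0,0.04],
    [0,0,0,0,0,0.08],
    [0,0,0,0,0,0.12],
    [0,0,0,0,0,0.16],
    [0,0,0,0,0,0.2],
    [0,0,0,0,0,0.24],
    [0,0,0,0,0,0.24],
    [0,0,0,0,0,0.24]
  ]
}}

```text
time: 6.95
tool_pos: [0.5575, 0.2486, 0.1078]
tool_rot: [3.141, -0.001, 1.469]
contact_force: [0.6, 3.7, 2.7]
opening: 0.0623
grip_force: 15.0
```

```bash
python3 - <<'E'
from cell import robot
s=robot.observe();print({k:s[k] for k in("tool_pos","tool_rot","qpos","contact_force","torque","opening")})
E
```

```text
{'tool_pos': array([0.55751853, 0.24857078, 0.10784169]), 'tool_rot': array([ 3.14105099e+00, -8.64647401e-04,  1.46852659e+00]), 'qpos': array([2.93601314e-01, 6.05024156e-01, 1.43560683e+00, 6.60749019e-04,
       1.10012857e+00, 3.95571893e-01]), 'contact_force': array([0.58052707, 3.66454795, 2.74936444]), 'torque': array([ 0.53993394, -0.1085296 , -0.08139613]), 'opening': 0.06228566343502683}
```

Clockwise the torque stays near zero, so that is the free way. I'll turn another 50 degrees.

>>> {"method": "move_arm", "body": {
  "motion": [
    [0,0,0,0,0,0.04],
    [0,0,0,0,0,0.08],
    [0,0,0,0,0,0.12],
    [0,0,0,0,0,0.16],
    [0,0,0,0,0,0.2],
    [0,0,0,0,0,0.24],
    [0,0,0,0,0,0.28],
    [0,0,0,0,0,0.28],
    [0,0,0,0,0,0.28]
  ]
}}

```text
time: 8.07
tool_pos: [0.5586, 0.2481, 0.1079]
tool_rot: [3.14, -0.003, 0.591]
contact_force: [5.3, 1.4, 0.1]
opening: 0.0625
grip_force: 15.0
```

```bash
python3 - <<'E'
from cell import robot
s=robot.observe();print({k:s[k] for k in("tool_pos","tool_rot","qpos","contact_force","torque","opening")})
E
```

```text
{'tool_pos': array([0.55863278, 0.24807089, 0.10791887]), 'tool_rot': array([ 3.14032566e+00, -2.58034214e-03,  5.90526667e-01]), 'qpos': array([ 2.92827828e-01,  6.05309825e-01,  1.43482254e+00, -5.10228761e-04,
        1.09862186e+00,  1.27333054e+00]), 'contact_force': array([5.29946655, 1.41237861, 0.06637775]), 'torque': array([ 0.27810771, -0.88297833, -0.07271722]), 'opening': 0.06245061483725232}
```

>>> {"method": "move_arm", "body": {
  "motion": [
    [0,0,0,0,0,0],
    [0,0,0,0,0,0],
    [0,0,-0.01,0,0,0],
    [0,0,-0.02,0,0,0],
    [0,0,-0.03,0,0,0],
    [0,0,-0.04,0,0,0],
    [0,0,-0.05,0,0,0],
    [0,0,-0.05,0,0,0]
  ],
  "newtons": 25
}}

```text
time: 9.07
tool_pos: [0.5585, 0.2481, 0.1119]
tool_rot: [3.141, -0.002, 0.591]
contact_force: [7.8, 3.3, -6.3]
opening: 0.0625
grip_force: 25.0
```

>>> {"method": "move_arm", "body": {
  "motion": [
    [0.01,0,0,0,0,0],
    [0.015,0,0,0,0,0],
    [0.015,0,0,0,0,0],
    [0.015,0,0,0,0,0]
  ]
}}

```text
time: 9.57
tool_pos: [0.5586, 0.2484, 0.1124]
tool_rot: [3.141, 0.001, 0.587]
contact_force: [4.7, -1.7, -4.6]
opening: 0.062
grip_force: 25.0
```

>>> {"method": "move_arm", "body": {
  "motion": [
    [0,0,-0.01,0,0,0],
    [0,0,-0.03,0,0,0],
    [0,0,-0.05,0,0,0],
    [0,0,-0.05,0,0,0]
  ]
}}

```text
time: 10.07
tool_pos: [0.5583, 0.2491, 0.1181]
tool_rot: [-3.141, 0.0, 0.587]
contact_force: [0.9, -0.3, 0.3]
opening: 0.0623
grip_force: 25.0
```

>>> {"method": "move_arm", "body": {
  "motion": [
    [0,0,-0.15,0,0,0],
    [0,0,-0.4,0,0,0],
    [0,0,-0.7,0,0,0],
    [0,0,-0.9,0,0,0],
    [0,0,-0.9,0,0,0]
  ]
}}

```text
time: 10.7
tool_pos: [0.559, 0.2494, 0.2102]
tool_rot: [3.141, -0.004, 0.587]
contact_force: [-0.6, -0.7, -0.7]
opening: 0.0623
grip_force: 25.0
```

```bash
python3 - <<'E'
from cell import robot
import cv2,numpy as np
a=robot.read_camera("scene")
cv2.imwrite("pics/c2.png",cv2.resize(a["image"][10:210,260:480],(660,600))[:,:,::-1])
s=robot.observe();print(s["tool_pos"],s["tool_rot"],s["qpos"],s["contact_force"],s["opening"])
E
```

```text
[0.55830914 0.24909731 0.20845266] [ 3.14154782e+00 -8.19089213e-04  5.86811849e-01] [2.94262496e-01 5.14797287e-01 1.30036432e+00 1.99253639e-04
 1.32563384e+00 1.27819871e+00] [ 0.29024606  0.53277064 -1.34252765] 0.0622149471665461
```

View pics/c2.png

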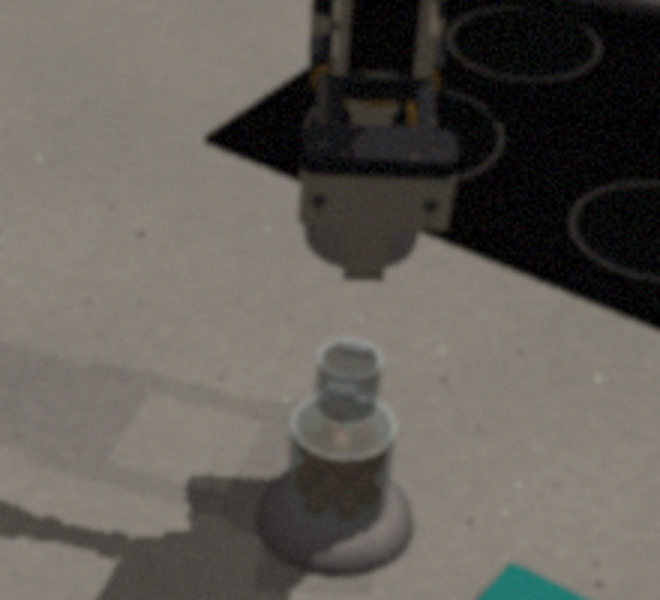

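The picture shows the cap held at about (362,245) between the fingers, and the open jar neck at (350,350). Next I carry it to the bowl.

>>> {"method": "move_arm", "body": {
  "motion": [
    [-0.1,0.16,0,0,0,0],
    [-0.3,0.475,0,0,0,0],
    [-0.5,0.79,0,0,0,0],
    [-0.6,0.95,0,0,0,0]
  ]
}}

```text
time: 11.25
tool_pos: [0.5606, 0.134, 0.2068]
tool_rot: [-3.141, 0.002, 0.584]
contact_force: [0.3, 0.5, -0.5]
opening: 0.0622
grip_force: 25.0
```

>>> {"method": "move_arm", "body": {
  "motion": [
    [-0.1,0.16,0,0,0,0],
    [-0.3,0.475,0,0,0,0],
    [-0.5,0.79,0,0,0,0],
    [-0.6,0.95,0,0,0,0]
  ]
}}

```text
time: 11.75
tool_pos: [0.5637, 0.0227, 0.2075]
tool_rot: [-3.141, 0.0, 0.585]
contact_force: [-0.5, 0.4, -0.5]
opening: 0.0625
grip_force: 25.0
```

>>> {"method": "move_arm", "body": {
  "motion": [
    [-0.1,0.16,0,0,0,0],
    [-0.3,0.475,0,0,0,0],
    [-0.5,0.79,0,0,0,0],
    [-0.6,0.95,0,0,0,0]
  ]
}}

```text
time: 12.25
tool_pos: [0.5665, -0.0894, 0.2076]
tool_rot: [-3.141, -0.0, 0.586]
contact_force: [-0.3, 0.2, -0.1]
opening: 0.0622
grip_force: 25.0
```

>>> {"method": "move_arm", "body": {
  "motion": [
    [-0.1,0.16,0,0,0,0],
    [-0.3,0.475,0,0,0,0],
    [-0.5,0.79,0,0,0,0],
    [-0.6,0.95,0,0,0,0],
    [-0.6,0.95,0,0,0,0]
  ]
}}

```text
time: 12.88
tool_pos: [0.569, -0.2008, 0.2074]
tool_rot: [-3.141, -0.0, 0.585]
contact_force: [0.7, 1.0, -0.8]
opening: 0.0622
grip_force: 25.0
```

>>> {"method": "move_arm", "body": {
  "motion": [
    [0,0,0.1,0,0,0],
    [0,0,0.3,0,0,0],
    [0,0,0.45,0,0,0],
    [0,0,0.55,0,0,0],
    [0,0,0.55,0,0,0],
    [0,0,0.55,0,0,0]
  ]
}}

```text
time: 13.62
tool_pos: [0.5694, -0.2005, 0.1533]
tool_rot: [3.141, -0.001, 0.587]
contact_force: [-0.6, 0.6, -1.7]
opening: 0.0622
grip_force: 25.0
```

```bash
python3 - <<'E'
from cell import robot
import cv2,numpy as np
a=robot.read_camera("scene");b=robot.read_camera("top")
cv2.imwrite("pics/c3.png",np.hstack([cv2.resize(a["image"][160:400,100:340],(400,400)),cv2.resize(b["image"],(400,300))[:, :] if 0 else cv2.resize(b["image"][120:400,280:560],(400,400))])[:,:,::-1])
s=robot.observe();print(s["time"],s["tool_pos"],s["tool_rot"],s["contact_force"],s["opening"],s["grip_force"])
E
```

```text
13.725 [ 0.56940982 -0.20062066  0.15344095] [ 3.14028787e+00 -6.61257288e-04  5.86484269e-01] [-0.18026995  0.04393399 -0.56287775] 0.06212435140904975 24.999968726187944
```

View pics/c3.png

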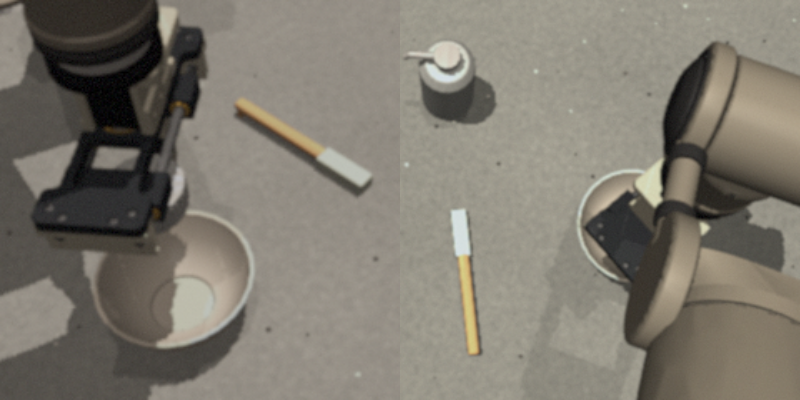

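The pictures show the gripper over the bowl (bowl centre about (175,280) in the left panel) with the cap's bright edge at (178,188). The opening reads 62 mm, so the cap is still held, and the brush and dispenser have not moved. Handing in.

```bash
python3 -c "
from cell import robot
print(robot.hand_in())"
```

```text
the job is handed in; nothing more can be done
None
```

The cap came loose clockwise, was lifted off, and is held level about 9 cm above the bowl's rim; the job was handed in at about 14 s (no verdict was returned).

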